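# Open the pledge safe by its sunken knob and post two pledges

## Task

Open the shutter of the pledge safe by turning the knob at the bottom of its sloping well clockwise as far as it goes. Then drop the amber cigar holder and the gold tie bar, one after the other, through the brass throat so that both lie inside the clear vault. Leave the shutter fully open and do not disturb the opera glasses, tin car, baby cup or loupe.

Things in the scene. Friction and masses are not known exactly. Their poses are not given: they have to be found in the camera images.
- knob (a joint): Angle of the round black ribbed knob in the well of the safe's control block: 0 = shutter shut, 3.0 rad = hard stop, shutter fully open. Grows as the knob turns clockwise, looking into the well. Friction (0.1 N m) holds it where it is left; starts at 0 to 0.4. More than most wrists turn in one grasp: let go, turn back, grasp again. The throat is wholly clear only beyond 2.35 rad.
- knob_axis (a point): Point on the knob's axis at gripping height; fixed to the block, does not turn with the knob. z points out of the well along the axis, leaning 0.4 rad from vertical towards the robot; y is level. Knob 46 mm in diameter, gripping surface from z = -18 to +15 mm (its top); below z = -18 mm a skirt 60 mm wide. Well floor at z = -27 mm.
- well_rim (a point): Centre of the rim of the round well around the knob, 25 mm along z from knob_axis, same axes. Well 104 mm in diameter, 52 mm deep, sunk in a square grey block 145 mm wide; the knob's top is 10 mm below the rim. Only 29 mm between knob and wall: fingers must be part-closed (about 58 mm apart for fingers 15 mm thick) to enter and turn freely.
- throat (a point): Centre of the upper rim of the brass throat on the clear vault's roof. z up, y along its long side. Opening 146 mm (y) by 40 mm (x), walls 5 mm thick, 10 mm above the roof, neck 28 mm deep; rim 147 mm above the counter, vault floor 135 mm below it; vault walls at x = -58 and +98, y = -92 and +92 mm. A red shutter plate 30 mm below the rim is geared to the knob: 20 mm per rad towards +x.
- cigar_mid (a point): Centre of the loose amber cigar holder: square-sided bar 18 mm wide, 18 mm high, 112 mm long along its x axis (the last 40 mm at +x is a thinner brown mouthpiece, 15 mm wide, 11 mm high), z up, about 50 g, balance point about 8 mm from the centre towards -x. Lies on the blue felt pad, its centre 9 mm above the pad's top.
- tiebar_mid (a point): Centre of the loose gold tie bar: 76 mm long along its x axis, 12 mm wide, 12 mm high, z up, about 40 g. Lies on the blue felt pad, its centre 6 mm above the pad's top.
- pad: Blue felt pad, fixed, 170 x 170 mm and 10 mm high; origin at the centre of its underside.
- opera_glasses: Brass opera glasses, bystander, loose, standing, 48 x 104 mm, 76 mm high; origin under its centre.
- tin_car: Red tin wind-up car, bystander, loose, 105 x 62 mm, 51 mm high; origin under its centre.
- baby_cup: Silver baby cup, bystander, loose, 64 mm in diameter, 65 mm high, with a handle to +y; origin under its centre.
- loupe: Jeweller's loupe, bystander, loose, 75 mm long, 34 mm wide, 22 mm high; origin under its lens.

How it is judged:
On the way, in this order (a step that is already met when the one before it is completed fails the run):
1. the knob is turned clockwise to its stop (beyond 2.8 of 3.0 rad) with both pledges still outside (value of joint knob above 2.8 rad and not (x of cigar_mid in the frame of throat between -0.06 and 0.1 m and y of cigar_mid in the frame of throat between -0.092 and 0.092 m and z of cigar_mid in the frame of throat below 0 m) and not (x of tiebar_mid in the frame of throat between -0.06 and 0.1 m and y of tiebar_mid in the frame of throat between -0.092 and 0.092 m and z of tiebar_mid in the frame of throat below 0 m)), for 0.2 s.
2. one of the two pledges is inside the vault and the other is not yet (((x of cigar_mid in the frame of throat between -0.06 and 0.1 m and y of cigar_mid in the frame of throat between -0.092 and 0.092 m and z of cigar_mid in the frame of throat below -0.055 m and not (x of tiebar_mid in the frame of throat between -0.06 and 0.1 m and y of tiebar_mid in the frame of throat between -0.092 and 0.092 m and z of tiebar_mid in the frame of throat below 0 m)) or (x of tiebar_mid in the frame of throat between -0.06 and 0.1 m and y of tiebar_mid in the frame of throat between -0.092 and 0.092 m and z of tiebar_mid in the frame of throat below -0.055 m and not (x of cigar_mid in the frame of throat between -0.06 and 0.1 m and y of cigar_mid in the frame of throat between -0.092 and 0.092 m and z of cigar_mid in the frame of throat below 0 m)))), for 0.2 s.
At the end, for the whole second after the job is handed in: The knob stands beyond 2.8 rad (stop at 3.0), and the cigar holder and the tie bar both lie inside the vault: their centres within its four walls and more than 55 mm below the throat's rim (value of joint knob above 2.8 rad and x of cigar_mid in the frame of throat between -0.06 and 0.1 m and y of cigar_mid in the frame of throat between -0.092 and 0.092 m and z of each of cigar_mid, tiebar_mid in the frame of throat below -0.055 m and x of tiebar_mid in the frame of throat between -0.06 and 0.1 m and y of tiebar_mid in the frame of throat between -0.092 and 0.092 m); the robot touches nothing.
It fails at once if the opera glasses, tin car, baby cup or loupe is moved more than 30 mm (distance of any of opera_glasses, tin_car, baby_cup, loupe from where it was at the start of the episode above 0.03 m).
It also fails if it takes over 72 s, if anything falls off the work surface, if the arm or the gripper's body presses on something with over 40 N, if the wrist force passes 120 N, or if a joint passes its speed limit or range.

## Robot

A 6-joint arm with a two-finger parallel gripper is mounted at the origin on the work surface. World frame = base frame: x ahead of the robot, y to its left, z up, the work surface at z = 0. Lengths are in m, angles in rad, forces in N, time in s.
With the tool pointing down it reaches from about 0.325 to 0.775 m from the base axis. Payload 9.3 kg.
Tool frame: the origin (TCP) lies midway between the tips of the shut fingers; the grasp point (between the pads) lies manip.hold_point_z behind it (manip.hold_point_z is the distance from the TCP to the grasp point, in m); z points along the fingers, y is the direction in which the jaws open and shut (so a half turn about z gives the same grasp; the last joint's range is limited). The gripper opens to 85 mm and grips with 20 to 120 N. Pads are 22 mm wide; open, the fingers measure 114 mm over their backs; the gripper's body (76 mm by 85 mm) begins 54 mm behind the grasp point. The pads swing forward as they close: fully open they stand 13 mm farther back than shut.
Start: joints at [1.142, 0.259, 0.021, 1.334, 0, 1.418], TCP at [0.15, 0.529, 0.231] pointing down, gripper open.
Joint ranges: [-3.04, 3.04], [-0.91, 1.82], [-1.04, 1.36], [-1.92, 1.95], [-1.52, 1.45], [-3.14, 3.14]. Speed limits (rad/s): [2.22, 2.22, 2.79, 3.14, 3.14, 3.14].

## Interface

Orientations are given as [roll, pitch, yaw] about the fixed x, y, z axes, in that order (R = Rz(yaw) Ry(pitch) Rx(roll)).
In Python, from plant import manip gives the robot as it stands.
- The arm moves only by the tool apply_moves, never from a script. Its argument "commands" is a list that holds one entry, the list of rows, each a list of 6 numbers: the shift along the tool's x, y, z in mm, then the turn, a rotation vector about the tool's x, y, z in degrees. In form: [[[x, y, z, ax, ay, az], ...]]. A call has exactly 10 rows; each row shifts and turns the commanded pose from where the row before left it, along the tool's axes as they then stand; what a row does not reach is not made up. A row lasts 1/12 s, in which the tool goes at most 41.7 mm and 7.16 degrees, less where a joint would pass 70% of its speed; a pose out of reach is approached as far as the arm can. A call is refused whole if a number of a shift passes 41.7 or a number of a turn 7.16, either way. A call with a gripper value outside its range is refused whole. "fingers" is the finger opening in mm, from 0 to 85.4, set as the call begins (left out, the last holds). The fingers move at their own pace and stop on an object; "force" is the grip in N (left out, the last holds). Time passes only in rows, so rows that do not move let the fingers close, or fill a call up. It gives the time, the measured TCP pose, the force and the opening at its end, in the units of the state.
- manip.state(): the state, without advancing time (a new reading comes with each control period).
- manip.camera(name): name is "scene" or "top" or "wrist"; returns a dict with "pixels" (480x640x3 uint8, red, green, blue), "fov_y" (degrees; the focal length in pixels is half the picture's height over the tangent of half this angle, whatever the lens; pixels are square), "cx", "cy" (the principal point, pixels), "extrinsics" (4x4, takes a point from world to camera coordinates); the wrist camera has in their place "T_tool_cam" (4x4, takes a point from camera to tool coordinates, whose origin is the TCP and whose axes are the flange's). Camera axes: x right, y down, z forward; pixel columns grow to the right and rows downward; lengths in m; the calibration is good to about 2 mm. A picture is of the moment at which its call begins: read the wrist's pose just before it. There is no depth.
- manip.hand_in(): hands the job in, once; it reports no verdict.
The state is a dict: "time_s": time; "joints": joint angles; "joint_vel": joint speeds; "tau": joint torques, N m; "position": TCP position; "eef_rot": TCP orientation; "contact_force": force on the tool from outside, world axes, zero at the start; "moment": the same for the moment, N m; "finger_gap": finger opening in m.
Only numpy, scipy, OpenCV 4.12 (cv2) and the standard library are available. Lean on these libraries where they do the work, as an engineer would, in place of code of your own. Each camera call takes 0.05 s, during which the arm holds its last target.

## Working session

There is one attempt and no reset: what is moved stays moved. The work goes in short steps, Python scripts to look and compute and a tool call to move; the robot and the scene stay as the last step left them, time stands still between calls to the robot, and variables do not carry over. Pictures are saved under pics/ and viewed, and the job is handed in when it is done.

Besides the shell and the picture viewer there is one more tool, called as name(argument=value, ...), one argument or row to a line, values as JSON. apply_moves: Moves the arm, as the interface text tells. Its arguments: {"type":"object","properties":{"commands":{"type":"array","items":{"type":"array","items":{"type":"array","items":{"type":"number"}}}},"fingers":{"type":"number"},"force":{"type":"number"}},"required":["commands"]}

```bash
mkdir -p pics; ls
python3 - <<'E'
from plant import manip
import cv2, numpy as np
s=manip.state(); print(s); print(manip.hold_point_z)
for n in ["scene","top","wrist"]:
    c=manip.camera(n); cv2.imwrite(f"pics/{n}0.png",c["pixels"][:,:,::-1]); print(n,{k:v for k,v in c.items() if k!="pixels"})
E
```

```text
pics
{'time_s': 0.0, 'joints': array([1.14241542e+00, 2.59200101e-01, 2.07543380e-02, 1.33368512e+00,
       3.63185605e-05, 1.41822293e+00]), 'joint_vel': array([-0.00207051,  0.00245417,  0.00130965, -0.00023798,  0.00061523,
        0.00062913]), 'tau': array([-3.56808287e-04, -5.55644774e+01,  3.44522488e+01,  1.39502913e-02,
       -2.72553352e-04, -9.71038247e-06]), 'position': array([0.14964244, 0.52896519, 0.23065894]), 'eef_rot': array([-3.14027912e+00, -2.38725408e-04,  2.86578496e+00]), 'contact_force': array([ 0.8071121 , -0.08947328, -0.47334199]), 'moment': array([-0.01308579, -0.03575686,  0.01058508]), 'finger_gap': 0.08557785525978866}
0.0187
scene {'fov_y': 55.593926042174864, 'cx': 317.12295206501506, 'cy': 238.9684320606181, 'extrinsics': array([[ 0.41008557,  0.91183589,  0.0196249 , -0.23608132],
       [ 0.55800581, -0.23381893, -0.79621494, -0.18148906],
       [-0.72142868,  0.33746706, -0.60469549,  1.49768351],
       [ 0.        ,  0.        ,  0.        ,  1.        ]])}
top {'fov_y': 43.48865540543042, 'cx': 313.9565103612282, 'cy': 238.69465146644077, 'extrinsics': array([[ 0.02195031, -0.9997501 , -0.00423422,  0.01085996],
       [-0.99727169, -0.02159693, -0.0705886 ,  0.52936336],
       [ 0.07047952,  0.00577211, -0.99749653,  1.25877571],
       [ 0.        ,  0.        ,  0.        ,  1.        ]])}
wrist {'fov_y': 59.93317629118388, 'cx': 321.1495902989859, 'cy': 243.07749638947774, 'T_tool_cam': array([[-1.09788702e-03, -9.59273503e-01, -2.82476797e-01,
         7.05096341e-02],
       [ 9.99998930e-01, -7.80054316e-04, -1.23762522e-03,
        -5.96056937e-05],
       [ 9.66873837e-04, -2.82477854e-01,  9.59273333e-01,
        -1.42059798e-01],
       [ 0.00000000e+00,  0.00000000e+00,  0.00000000e+00,
         1.00000000e+00]])}
```

View pics/scene0.png

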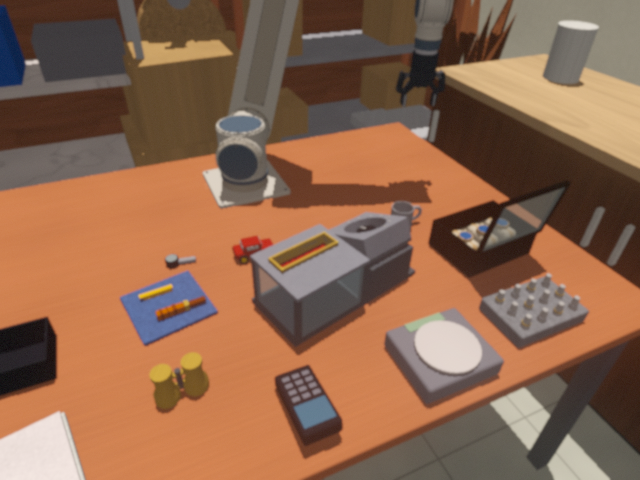

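View pics/top0.png

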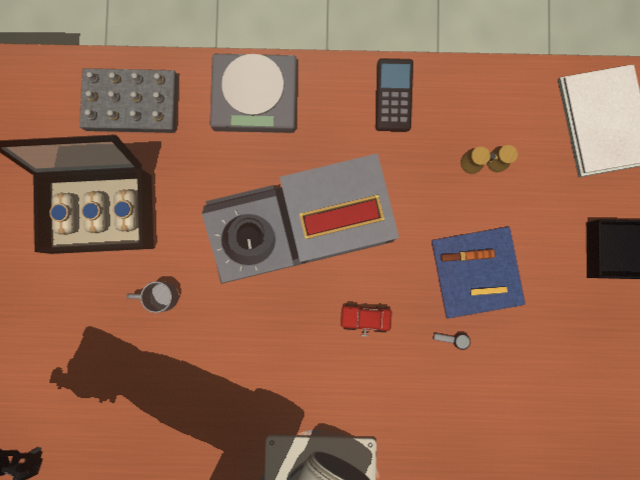

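View pics/wrist0.png

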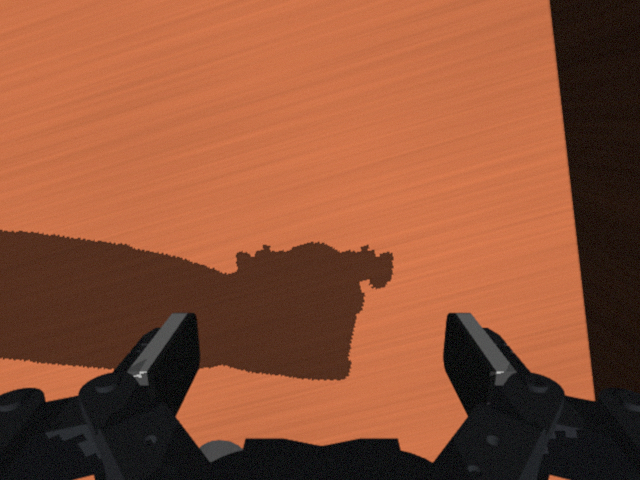

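```bash
cat > h.py <<'E'
import numpy as np, cv2
from scipy.spatial.transform import Rotation as Rn
from plant import manip
def K(c):
    f=240/np.tan(np.radians(c["fov_y"])/2); return np.array([[f,0,c["cx"]],[0,f,c["cy"]],[0,0,1]])
def toolT(s):
    T=np.eye(4);T[:3,:3]=Rn.from_euler('xyz',s["eef_rot"]).as_matrix();T[:3,3]=s["position"];return T
def get(n):
    if n=="wrist":
        s=manip.state(); c=manip.camera(n); E=np.linalg.inv(toolT(s)@c["T_tool_cam"])
    else: c=manip.camera(n); E=c["extrinsics"]
    return c["pixels"][:,:,::-1].copy(),K(c),E
def proj(k,E,P):
    P=np.atleast_2d(P); q=(P@E[:3,:3].T+E[:3,3])@k.T; return q[:,:2]/q[:,2:]
def back(k,E,uv,z):
    uv=np.atleast_2d(uv); d=np.c_[uv,np.ones(len(uv))]@np.linalg.inv(k).T@E[:3,:3]
    o=-E[:3,:3].T@E[:3,3]; return o+d*((z-o[2])/d[:,2])[:,None]
def crop(im,x0,y0,x1,y1,s,fn):
    cv2.imwrite(fn,cv2.resize(im[y0:y1,x0:x1],None,fx=s,fy=s,interpolation=cv2.INTER_CUBIC))
E
python3 - <<'E'
from h import *
im=cv2.imread("pics/top0.png"); crop(im,195,145,405,290,3.8,"pics/a1.png"); crop(im,425,220,535,325,5,"pics/a2.png")
im=cv2.imread("pics/scene0.png"); crop(im,240,190,430,345,4,"pics/a3.png")
E
```

```text
(no output)
```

View pics/a1.png

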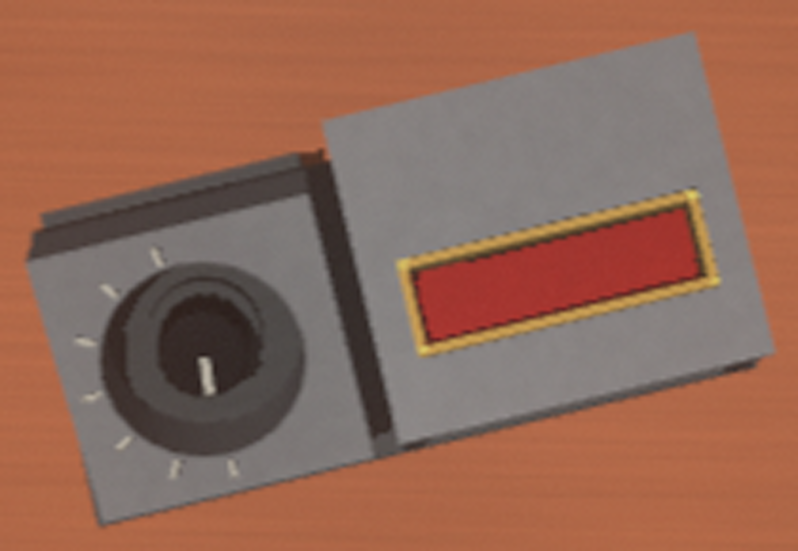

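View pics/a2.png

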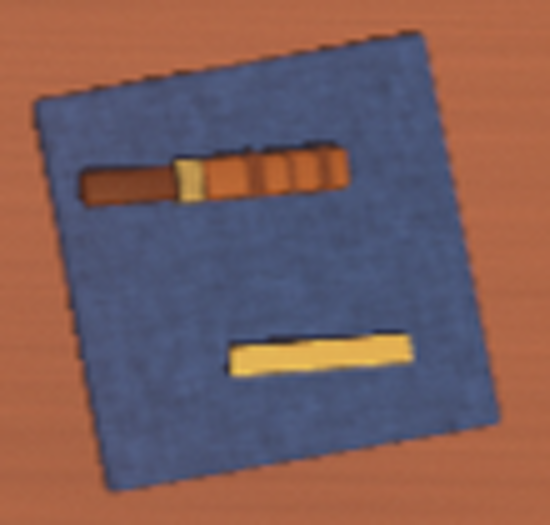

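View pics/a3.png

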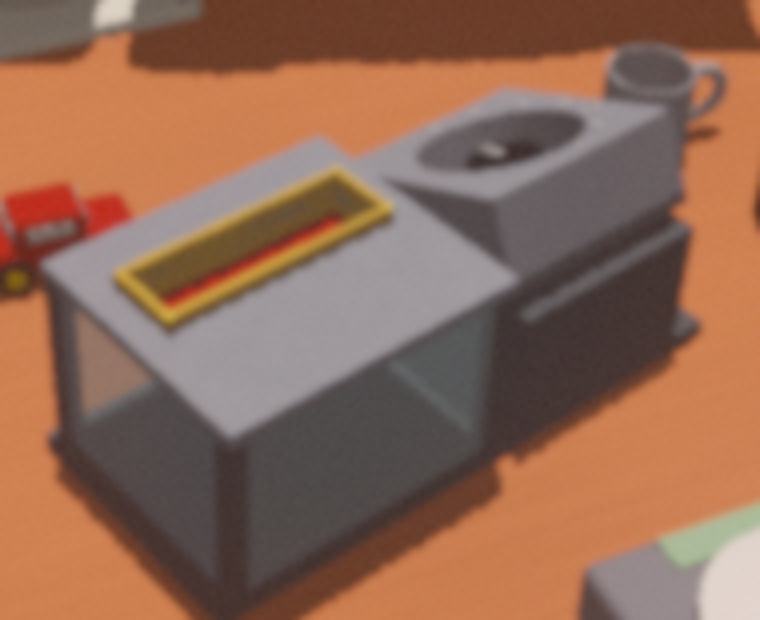

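```bash
cat > fit.py <<'E'
from h import *
from scipy.optimize import least_squares
ti,tk,tE=get("top"); si,sk,sE=get("scene")
A=np.array
o1=A([195,145]);
# throat
tp=A([[397,263],[695,190],[720,283],[422,355]])/3.8+o1
sp=A([[340,168],[393,210],[170,327],[115,275]])/4+A([240,190])
def rect(p,z,lx,ly):
    c,s=np.cos(p[2]),np.sin(p[2]);X=A([c,s,0]);Y=A([-s,c,0]);o=A([p[0],p[1],z])
    return o,X,Y
def thr(p):
    o,X,Y=rect(p,.147,0,0); return A([o+a*X*.025+b*Y*.078 for a,b in[(1,1),(1,-1),(-1,-1),(-1,1)]])
f=lambda p:(proj(tk,tE,thr(p))-tp).ravel()
r=least_squares(f,[.6,-.07,.2]);print("throat",r.x,np.round(r.fun,1))
T=r.x
# scene order: ( -x,+y),(+x,+y),(+x,-y),(-x,-y)
q=proj(sk,sE,thr(T))[[3,0,1,2]];print("scene resid",np.round(q-sp,1))
def wellR(yaw): 
    # z leans toward local -x
    X=A([np.cos(.4),0,np.sin(.4)]);Z=A([-np.sin(.4),0,np.cos(.4)]);Y=A([0,1.,0])
    return Rn.from_euler('z',yaw).as_matrix()@np.c_[X,Y,Z]
bt=A([[28,262],[308,192],[375,455],[100,525]])/3.8+o1 # (+x,+y),(+x,-y),(-x,-y),(-x,+y)
bs=A([[680,108],[498,205],[505,90]])/4+A([240,190]) # (+x,+y),(+x,-y),(-x,+y)
def blk(p):
    R=wellR(p[3]);return A([p[:3]+R@A([a*.0725,b*.0725,0]) for a,b in[(1,1),(1,-1),(-1,-1),(-1,1)]])
f=lambda p:np.r_[(proj(tk,tE,blk(p))-bt).ravel(),(proj(sk,sE,blk(p))[[0,1,3]]-bs).ravel()]
r=least_squares(f,[.5,.1,.1,.2],loss='soft_l1');print("block",r.x,np.round(r.fun,1));B=r.x
ang=np.linspace(0,2*np.pi,60)
circ=B[:3]+A([wellR(B[3])@A([.052*np.cos(a),.052*np.sin(a),0]) for a in ang])
kn=B[:3]+A([wellR(B[3])@A([.023*np.cos(a),.023*np.sin(a),-.010]) for a in ang])
for im,k,E,n,cr in((ti,tk,tE,"t",(195,145,405,290,3.8)),(si,sk,sE,"s",(240,190,430,345,4))):
    s=4; big=cv2.resize(im,None,fx=s,fy=s,interpolation=cv2.INTER_CUBIC)
    for P,c in((thr(T),(0,255,0)),(blk(B),(255,0,0)),(circ,(0,255,255)),(kn,(255,255,0))):
        cv2.polylines(big,[np.int32((proj(k,E,P)+.5)*s)],True,c,1)
    x0,y0,x1,y1,_=cr; cv2.imwrite(f"pics/fit_{n}.png",big[y0*s:y1*s,x0*s:x1*s][:, :800])
# items
o=A([425,220])
cg=back(tk,tE,A([[82,190],[348,167]])/5+o,.024)
tb=back(tk,tE,A([[230,360],[412,348]])/5+o,.022)
for n,v in(("cigar",cg),("tie",tb)): print(n,v.mean(0),np.linalg.norm(v[0]-v[1]),np.degrees(np.arctan2(*(v[0]-v[1])[[1,0]])))
E
python3 fit.py
```

```text
throat [ 0.56320268 -0.03108641  0.26308898] [-0.2 -0.4  0.4 -0.5  0.3  0.2 -0.5  0.7]
scene resid [[-1.8 -0.8]
 [-0.7 -0.8]
 [-1.9 -1.7]
 [-1.9 -1. ]]
block [0.51627747 0.14931977 0.13127067 0.26445536] [-1.4 -0.2 -0.8 -0.  -0.5 -0.1  0.5 -0.9 -2.6  0.7 -1.3 -0.7 -0.4  0. ]
cigar [ 0.49973485 -0.30303652  0.024     ] 0.11260334453253197 96.1894744531501
tie [ 0.42696754 -0.34832787  0.022     ] 0.0766916715160931 95.01980624402292
```

```bash
sleep 0
```

```text
(no output)
```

View pics/fit_t.png

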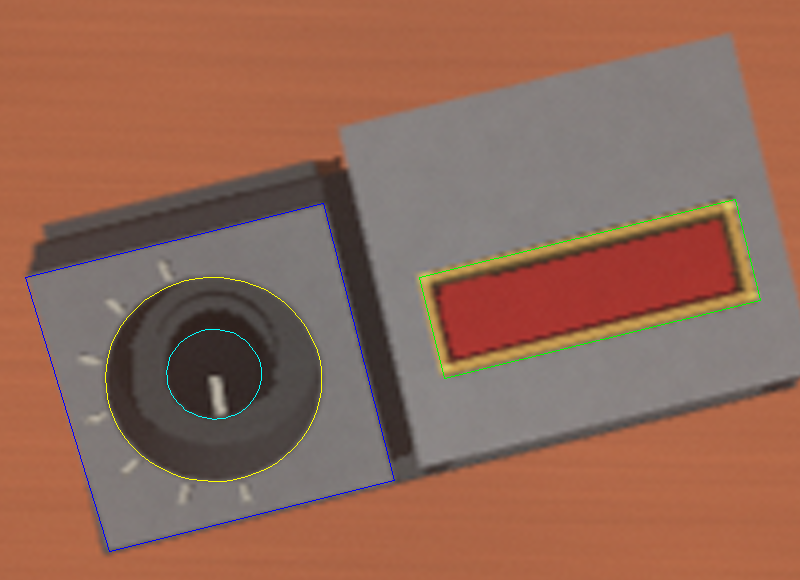

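View pics/fit_s.png

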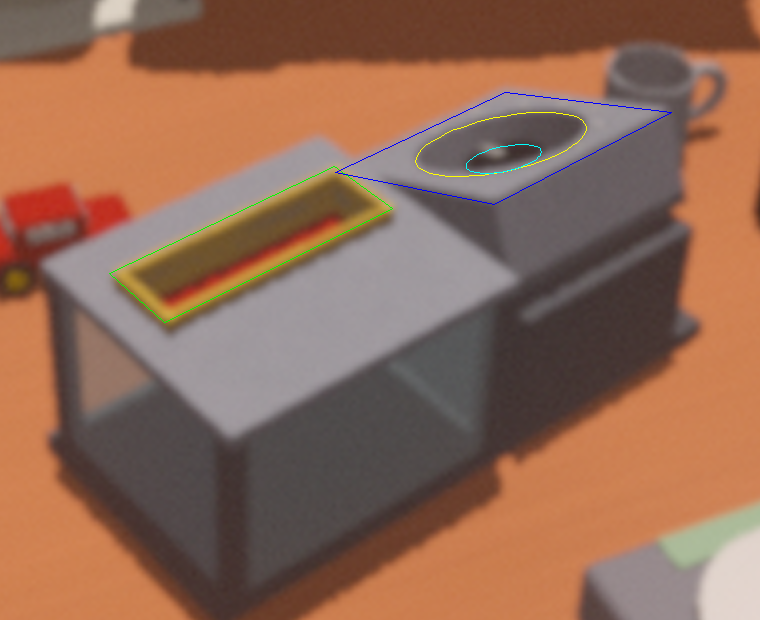

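```bash
cat >> h.py <<'E'
def wellT(p=(0.51628,0.14932,0.13127,0.264)):
    Z=np.array([-np.sin(.4),0,np.cos(.4)]);X=np.array([np.cos(.4),0,np.sin(.4)])
    T=np.eye(4);T[:3,:3]=Rn.from_euler('z',p[3]).as_matrix()@np.c_[X,[0,1,0],Z];T[:3,3]=p[:3];return T
def knobpose(h,q,dx=0,dy=0):
    """tool pose: grasp point at height h (m) above knob_axis, tool turned q about tool z"""
    W=wellT();T=np.eye(4)
    T[:3,:3]=np.c_[-W[:3,0],W[:3,1],-W[:3,2]]@Rn.from_euler('z',q).as_matrix()
    T[:3,3]=(W@np.array([dx,dy,-.025+h-.0187,1]))[:3];return T
def down(x,y,z,yaw):
    T=np.eye(4);T[:3,:3]=Rn.from_euler('xyz',[np.pi,0,yaw]).as_matrix();T[:3,3]=[x,y,z];return T
def plan(targets,rows,T=None,rnd=1):
    if T is None: T=toolT(manip.state())
    out=[]
    for G,n in zip(targets,rows):
        S=T.copy(); rv=Rn.from_matrix(S[:3,:3].T@G[:3,:3]).as_rotvec()
        for i in range(1,n+1):
            p=S[:3,3]+(G[:3,3]-S[:3,3])*i/n; R=S[:3,:3]@Rn.from_rotvec(rv*i/n).as_matrix()
            d=np.round(T[:3,:3].T@(p-T[:3,3])*1000,rnd)+0; a=np.round(np.degrees(Rn.from_matrix(T[:3,:3].T@R).as_rotvec()),rnd)+0
            T=T.copy(); T[:3,3]+=T[:3,:3]@d/1000; T[:3,:3]=T[:3,:3]@Rn.from_rotvec(np.radians(a)).as_matrix()
            out.append([float(v) for v in np.r_[d,a]])
        print("end err mm",np.round((T[:3,3]-G[:3,3])*1000,2),"maxrow",np.abs(out[-n:]).max(0))
    while len(out)%10: out.append([0]*6)
    for i in range(0,len(out),10): print([[*map(lambda v:int(v) if v==int(v) else v,r)] for r in out[i:i+10]])
    return T
E
python3 - <<'E'
from h import *
s=toolT(manip.state())
m=down(.30,.36,.26,2.866+1.65-.4)
plan([m,knobpose(.10,-1.6)],[15,15])
E
```

```text
end err mm [-0.04  0.03  0.03] maxrow [12.7 15.1  2.   0.   0.   4.8]
end err mm [-0.02  0.01  0.02] maxrow [17.  18.9  8.2  1.5  0.7  3.4]
[[-12.7, -8.1, -1.9, 0, 0, -4.8], [-12, -9.2, -2, 0, 0, -4.8], [-11.2, -10.1, -1.9, 0, 0, -4.7], [-10.3, -11, -1.9, 0, 0, -4.8], [-9.3, -11.8, -2, 0, 0, -4.8], [-8.4, -12.6, -1.9, 0, 0, -4.8], [-7.2, -13.2, -1.9, 0, 0, -4.7], [-6.1, -13.8, -1.9, 0, 0, -4.8], [-5, -14.3, -2, 0, 0, -4.8], [-3.8, -14.6, -1.9, 0, 0, -4.8]]
[[-2.5, -14.8, -1.9, 0, 0, -4.7], [-1.3, -15.1, -2, 0, 0, -4.8], [0, -15, -1.9, 0, 0, -4.8], [1.2, -15.1, -1.9, 0, 0, -4.8], [2.5, -14.8, -2, 0, 0, -4.7], [4.6, -18.9, 5.1, 1.4, -0.6, -3.4], [5.8, -18.4, 5.6, 1.5, -0.7, -3.3], [6.9, -17.9, 5.9, 1.4, -0.6, -3.4], [8, -17.3, 6.3, 1.5, -0.7, -3.3], [9.1, -16.7, 6.6, 1.4, -0.6, -3.4]]
[[10.1, -15.9, 6.9, 1.5, -0.6, -3.3], [11, -15.2, 7.3, 1.4, -0.7, -3.4], [12.1, -14.2, 7.4, 1.5, -0.6, -3.3], [12.9, -13.4, 7.7, 1.4, -0.7, -3.4], [13.8, -12.4, 7.8, 1.4, -0.6, -3.3], [14.5, -11.3, 7.9, 1.5, -0.6, -3.4], [15.2, -10.3, 8.1, 1.4, -0.7, -3.3], [16, -9.2, 8.2, 1.5, -0.6, -3.4], [16.5, -8, 8.2, 1.4, -0.7, -3.3], [17, -6.8, 8.1, 1.5, -0.6, -3.4]]
```

```bash
cat >> h.py <<'E'
def delta(G,T=None):
    if T is None: T=toolT(manip.state())
    print("shift tool mm",np.round(T[:3,:3].T@(G[:3,3]-T[:3,3])*1000,1),"rotvec deg",np.round(np.degrees(Rn.from_matrix(T[:3,:3].T@G[:3,:3]).as_rotvec()),2))
E
python3 - <<'E'
from h import *
T=toolT(manip.state()); G=knobpose(.10,-1.6); print(G[:3,3]); delta(G)
# spin first (about tool z) then tilt: find spin
t=T.copy()
for sp in np.arange(-230,-60,1.):
    pass
R=T[:3,:3]
# minimal tilt: rotate R z axis onto G z after; find spin a s.t. rotvec(Rspin^T G) has zero z
from scipy.optimize import brentq
f=lambda a:Rn.from_matrix((R@Rn.from_euler('z',a,degrees=True).as_matrix()).T@G[:3,:3]).as_rotvec()[2]
for a in np.arange(-240,-40,20):
    if f(a)*f(a+20)<0 and abs(f(a))<1:
        b=brentq(f,a,a+20); print("spin",b, np.degrees(Rn.from_matrix((R@Rn.from_euler('z',b,degrees=True).as_matrix()).T@G[:3,:3]).as_rotvec()))
E
```

```text
[0.49511534 0.143599   0.18312573]
shift tool mm [-437.3 -276.8   48. ] rotvec deg [  14.08  -24.1  -120.66]
spin -122.59685885977014 [2.29327694e+01 6.41286538e-01 1.54424356e-15]
```

apply_moves(
  commands=[
    [[-35, -20, 0, 0, 0, 0], [-35, -20, 0, 0, 0, 0], [-35, -20, 0, 0, 0, 0], [-35, -20, 0, 0, 0, 0], [-35, -20, 0, 0, 0, 0], [-35, -20, 0, 0, 0, 0], [-35, -20, 0, 0, 0, 0], [-35, -20, 0, 0, 0, 0], [-35, -20, 0, 0, 0, 0], [-35, -20, 0, 0, 0, 0]],
  ],
  fingers=58,
  force=40,
)

```text
time_s: 1.08
position: [0.4331, 0.2397, 0.2314]
eef_rot: [3.141, 0.0, 2.866]
contact_force: [0.7, 1.6, 0.7]
finger_gap: 0.0577
```

apply_moves(
  commands=[
    [[-29, -26, 0, 0, 0, 0], [-29, -26, 0, 0, 0, 0], [-29, -26, 0, 0, 0, 0], [0, 0, 0, 0, 0, -7], [0, 0, 0, 0, 0, -7], [0, 0, 0, 0, 0, -7], [0, 0, 0, 0, 0, -7], [0, 0, 0, 0, 0, -7], [0, 0, 0, 0, 0, -7], [0, 0, 0, 0, 0, -7]],
  ],
)

```text
time_s: 1.92
position: [0.4945, 0.1426, 0.2312]
eef_rot: [3.141, -0.0, -2.556]
contact_force: [-0.2, 0.5, -0.7]
finger_gap: 0.0579
```

apply_moves(
  commands=[
    [[0, 0, 0, 0, 0, -7], [0, 0, 0, 0, 0, -7], [0, 0, 0, 0, 0, -7], [0, 0, 0, 0, 0, -7], [0, 0, 0, 0, 0, -7], [0, 0, 0, 0, 0, -7], [0, 0, 0, 0, 0, -7], [0, 0, 0, 0, 0, -7], [0, 0, 0, 0, 0, -7], [0, 0, 0, 0, 0, -7]],
  ],
)

```text
time_s: 2.75
position: [0.4945, 0.1427, 0.2312]
eef_rot: [3.141, 0.0, -1.334]
contact_force: [-0.3, -0.2, -0.5]
finger_gap: 0.0576
```

apply_moves(
  commands=[
    [[0, 0, 0, 0, 0, -3.6], [0, 0, 0, 4, 0, 0], [0, 0, 0, 4, 0, 0], [0, 0, 0, 4, 0, 0], [0, 0, 0, 4, 0, 0], [0, 0, 0, 4, 0, 0], [0, 0, 0, 2.9, 0.6, 0], [0, 0, 0, 0, 0, 0], [0, 0, 0, 0, 0, 0], [0, 0, 0, 0, 0, 0]],
  ],
)

```text
time_s: 3.58
position: [0.4949, 0.1427, 0.2317]
eef_rot: [-2.743, -0.01, -1.281]
contact_force: [0.0, 0.0, 0.3]
finger_gap: 0.0577
```

Run:
```python
from h import *
s=manip.state(); print(s["time_s"],s["joints"],s["finger_gap"])
delta(knobpose(.10,-1.6)); delta(knobpose(.0,-1.6))
im,k,E=get("wrist")
W=wellT(); ang=np.linspace(0,2*np.pi,60)
def circ(r,z): return np.array([(W@np.array([r*np.cos(a),r*np.sin(a),z,1]))[:3] for a in ang])
for r,z,c in((.052,0,(0,255,255)),(.023,-.010,(255,255,0))): cv2.polylines(im,[np.int32(proj(k,E,circ(r,z))+.5)],True,c,1)
cv2.imwrite("pics/w1.png",im)
```

```text
3.5833 [ 0.07463673 -0.05170634 -0.4153402   0.81482949  0.07409091 -1.77277258] 0.05765388739159012
shift tool mm [-1.3 18.5 44.9] rotvec deg [ 0.06  0.05 -0.12]
shift tool mm [ -1.2  18.3 144.9] rotvec deg [ 0.06  0.05 -0.12]
```

View pics/w1.png

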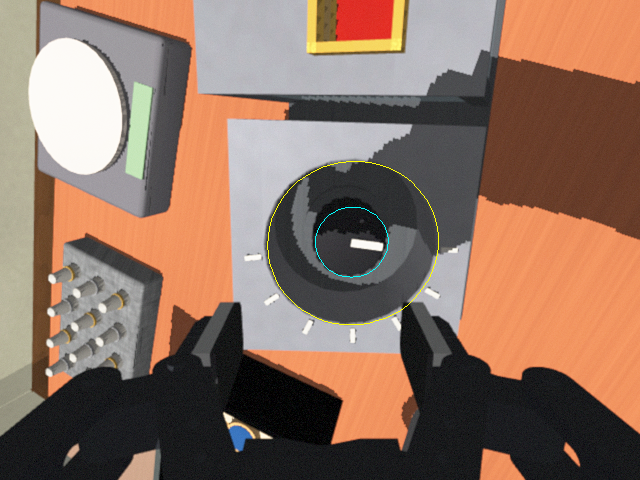

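apply_moves(
  commands=[
    [[-1.2, 18.3, 0, 0, 0, 0], [0, 0, 20, 0, 0, 0], [0, 0, 20, 0, 0, 0], [0, 0, 20, 0, 0, 0], [0, 0, 20, 0, 0, 0], [0, 0, 15, 0, 0, 0], [0, 0, 0, 0, 0, 0], [0, 0, 0, 0, 0, 0], [0, 0, 0, 0, 0, 0], [0, 0, 0, 0, 0, 0]],
  ],
)

```text
time_s: 4.47
position: [0.5143, 0.1487, 0.1377]
eef_rot: [-2.741, -0.01, -1.281]
contact_force: [-1.3, 0.0, 1.1]
finger_gap: 0.0585
```

apply_moves(
  commands=[
    [[0, 0, 10, 0, 0, 0], [0, 0, 10, 0, 0, 0], [0, 0, 10, 0, 0, 0], [0, 0, 10, 0, 0, 0], [0, 0, 9, 0, 0, 0], [0, 0, 0, 0, 0, 0], [0, 0, 0, 0, 0, 0], [0, 0, 0, 0, 0, 0], [0, 0, 0, 0, 0, 0], [0, 0, 0, 0, 0, 0]],
  ],
)

```text
time_s: 5.3
position: [0.5323, 0.1538, 0.0922]
eef_rot: [-2.741, -0.01, -1.281]
contact_force: [0.7, 0.1, -0.3]
finger_gap: 0.0579
```

Run:
```python
from h import *
s=manip.state(); print(s["time_s"],s["joints"],s["contact_force"],s["moment"],s["finger_gap"])
delta(knobpose(.0,-1.6))
```

```text
5.3 [ 0.09362679  0.13623901 -0.61169959  0.42742596  0.06694047 -1.755122  ] [ 0.67266701  0.12549199 -0.29787072] [-0.08645684  0.34202561  0.03871205] 0.0578670743236329
shift tool mm [0.1 0.1 1.2] rotvec deg [-0.04  0.04 -0.11]
```

apply_moves(
  commands=[
    [[0, 0, 0, 0, 0, 0], [0, 0, 0, 0, 0, 0], [0, 0, 0, 0, 0, 0], [0, 0, 0, 0, 0, 0], [0, 0, 0, 0, 0, 0], [0, 0, 0, 0, 0, 0], [0, 0, 0, 0, 0, 0], [0, 0, 0, 0, 0, 7], [0, 0, 0, 0, 0, 7], [0, 0, 0, 0, 0, 7]],
  ],
  fingers=30,
  force=40,
)

```text
time_s: 6.13
position: [0.5327, 0.1539, 0.0926]
eef_rot: [-2.761, 0.133, -1.626]
contact_force: [-2.6, -1.4, 7.0]
finger_gap: 0.0449
```

apply_moves(
  commands=[
    [[0, 0, 0, 0, 0, 7], [0, 0, 0, 0, 0, 7], [0, 0, 0, 0, 0, 7], [0, 0, 0, 0, 0, 7], [0, 0, 0, 0, 0, 7], [0, 0, 0, 0, 0, 7], [0, 0, 0, 0, 0, 7], [0, 0, 0, 0, 0, 7], [0, 0, 0, 0, 0, 7], [0, 0, 0, 0, 0, 7]],
  ],
)

```text
time_s: 6.97
position: [0.5324, 0.154, 0.0925]
eef_rot: [-3.141, 0.402, -2.873]
contact_force: [-3.6, 0.3, 7.4]
finger_gap: 0.0451
```

Run:
```python
from h import *
s=manip.state(); print(s["time_s"],s["joints"],s["contact_force"],s["moment"],s["finger_gap"])
delta(knobpose(.0,-1.6))
im,k,E=get("wrist");cv2.imwrite("pics/w2.png",im)
```

```text
6.9667 [ 0.09391444  0.13587478 -0.61149069  0.42727874  0.06726963 -0.16098159] [-3.63101057  0.32626622  7.39653278] [0.0313591  0.42322793 0.1547073 ] 0.04505848378918479
shift tool mm [ 0.4 -0.3  1.4] rotvec deg [-2.000e-02  1.200e-01 -9.143e+01]
```

View pics/w2.png

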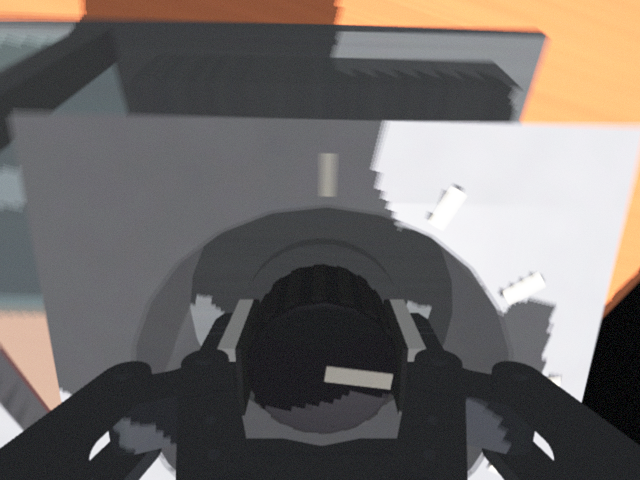

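apply_moves(
  commands=[
    [[0, 0, 0, 0, 0, 7], [0, 0, 0, 0, 0, 7], [0, 0, 0, 0, 0, 7], [0, 0, 0, 0, 0, 7], [0, 0, 0, 0, 0, 7], [0, 0, 0, 0, 0, 7], [0, 0, 0, 0, 0, 7], [0, 0, 0, 0, 0, 3], [0, 0, 0, 0, 0, 3], [0, 0, 0, 0, 0, 3]],
  ],
)

```text
time_s: 7.85
position: [0.5325, 0.1543, 0.0925]
eef_rot: [2.797, 0.21, 2.365]
contact_force: [-3.3, 3.0, 6.8]
finger_gap: 0.0451
```

Run:
```python
from h import *
s=manip.state(); print(s["time_s"],s["joints"],s["contact_force"],s["moment"],s["finger_gap"])
delta(knobpose(.0,-1.6))
im,k,E=get("wrist");cv2.imwrite("pics/w3.png",im)
```

```text
7.85 [ 0.0940859   0.1358873  -0.61135595  0.42733696  0.06773299  0.84789969] [-3.25621974  3.041216    6.84473798] [0.24051921 0.5203104  0.23427813] 0.04513288274778288
shift tool mm [-0.2 -0.7  1.4] rotvec deg [ 8.0000e-02  1.6000e-01 -1.4923e+02]
```

View pics/w3.png

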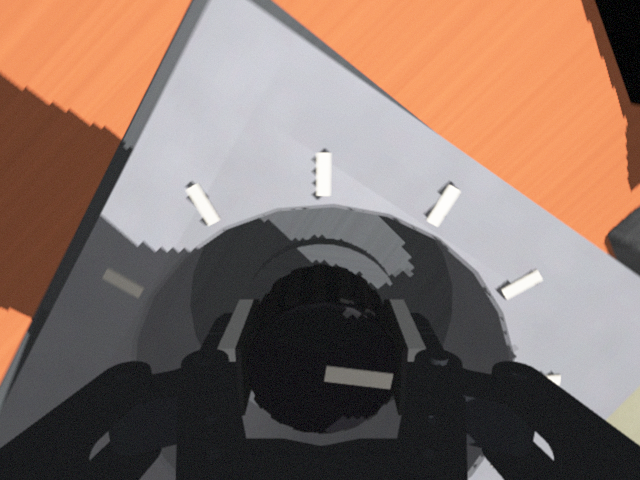

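apply_moves(
  commands=[
    [[0, 0, 0, 0, 0, 3], [0, 0, 0, 0, 0, 3], [0, 0, 0, 0, 0, 3], [0, 0, 0, 0, 0, 3], [0, 0, 0, 0, 0, 3], [0, 0, 0, 0, 0, 0], [0, 0, 0, 0, 0, 0], [0, 0, 0, 0, 0, 0], [0, 0, 0, 0, 0, 0], [0, 0, 0, 0, 0, 0]],
  ],
)

```text
time_s: 8.73
position: [0.5325, 0.1543, 0.0925]
eef_rot: [2.756, 0.117, 2.119]
contact_force: [-3.0, 2.3, 6.8]
finger_gap: 0.045
```

Run:
```python
from h import *
s=manip.state(); print(s["time_s"],s["joints"],s["tau"],s["contact_force"],s["moment"],s["finger_gap"])
delta(knobpose(.0,-1.6))
im,k,E=get("wrist");cv2.imwrite("pics/w4.png",im)
```

```text
8.7333 [ 0.09409842  0.13591892 -0.61135841  0.42726251  0.06794893  1.10732881] [ -1.75431009 -38.3695972   29.43269849  -3.62178102  -0.56457717
  -0.09945523] [-3.02100116  2.31568926  6.7990511 ] [0.29504276 0.53675955 0.11454206] 0.04503052763792336
shift tool mm [-0.4 -0.7  1.4] rotvec deg [ 1.2000e-01  1.7000e-01 -1.6409e+02]
```

View pics/w4.png

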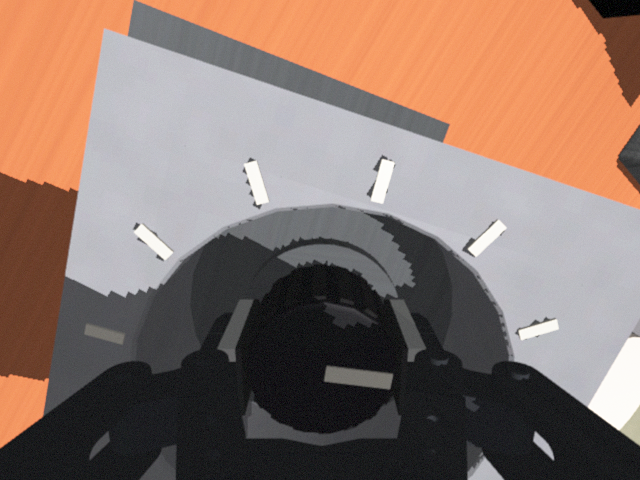

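apply_moves(
  commands=[
    [[0, 0, 0, 0, 0, 2], [0, 0, 0, 0, 0, 2], [0, 0, 0, 0, 0, 2], [0, 0, 0, 0, 0, 2], [0, 0, 0, 0, 0, 1], [0, 0, 0, 0, 0, 0], [0, 0, 0, 0, 0, 0], [0, 0, 0, 0, 0, 0], [0, 0, 0, 0, 0, 0], [0, 0, 0, 0, 0, 0]],
  ],
)

```text
time_s: 9.62
position: [0.5327, 0.1541, 0.0925]
eef_rot: [2.744, 0.058, 1.974]
contact_force: [-2.5, 0.8, 6.8]
finger_gap: 0.0448
```

Run:
```python
from h import *
s=manip.state(); print(s["time_s"],s["joints"],s["tau"],s["contact_force"],s["moment"],s["finger_gap"])
delta(knobpose(.0,-1.6))
```

```text
9.6167 [ 0.09388959  0.13624015 -0.61120839  0.42689332  0.06744124  1.26355253] [ -1.28963213 -38.5541904   28.79303455  -3.09539303  -0.16840294
   0.60759488] [-2.45035109  0.80594062  6.82985507] [-0.03654542  0.12514331  0.61909462] 0.04484164891266396
shift tool mm [-0.2 -0.7  1.3] rotvec deg [ 9.0000e-02  1.7000e-01 -1.7305e+02]
```

apply_moves(
  commands=[
    [[0, 0, 0, 0, 0, 0], [0, 0, 0, 0, 0, 0], [0, 0, 0, 0, 0, 0], [0, 0, 0, 0, 0, 0], [0, 0, 0, 0, 0, 0], [0, 0, -10, 0, 0, 0], [0, 0, -10, 0, 0, 0], [0, 0, -10, 0, 0, 0], [0, 0, -15, 0, 0, 0], [0, 0, -25, 0, 0, 0]],
  ],
  fingers=58,
)

```text
time_s: 10.45
position: [0.505, 0.1464, 0.1547]
eef_rot: [2.749, 0.056, 1.973]
contact_force: [0.1, 0.3, -0.1]
finger_gap: 0.058
```

apply_moves(
  commands=[
    [[0, 0, -30, 0, 0, 0], [0, 0, -30, 0, 0, 0], [0, 0, -30, 0, 0, 0], [0, 0, 0, 0, 0, 0], [0, 0, 0, 0, 0, 0], [0, 0, 0, 0, 0, 0], [0, 0, 0, 0, 0, 0], [0, 0, 0, 0, 0, 0], [0, 0, 0, 0, 0, 0], [0, 0, 0, 0, 0, 0]],
  ],
)

```text
time_s: 11.28
position: [0.472, 0.1374, 0.2381]
eef_rot: [2.747, 0.057, 1.973]
contact_force: [0.4, -0.5, 0.1]
finger_gap: 0.0579
```

Run:
```python
from h import *
s=manip.state(); print(s["time_s"],s["position"],s["joints"],s["contact_force"])
im,k,E=get("wrist");
W=wellT()
for a in np.radians([0,90,180,270]):
    p=proj(k,E,(W@np.array([.023*np.cos(a),.023*np.sin(a),-.010,1]))[:3])[0]; print(np.degrees(a),p)
cv2.imwrite("pics/w5.png",im)
im,k,E=get("top"); crop(im,195,145,405,290,3.8,"pics/t5.png")
```

```text
11.2833 [0.47200802 0.13736067 0.23806872] [ 0.06468008 -0.09670269 -0.43828511  0.83814036  0.07800649  1.23743995] [ 0.41131979 -0.47463494  0.06867714]
0.0 [355.77680915 236.57606562]
90.0 [326.96715867 197.8003417 ]
180.0 [287.43891595 226.64690546]
270.0 [316.71084631 263.92075801]
```

View pics/w5.png

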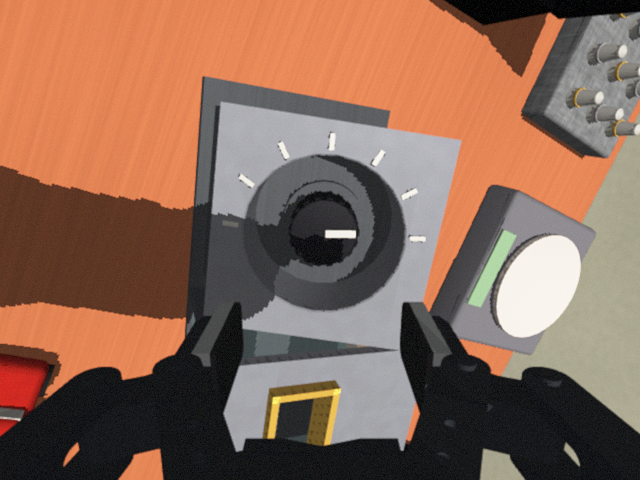

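View pics/t5.png

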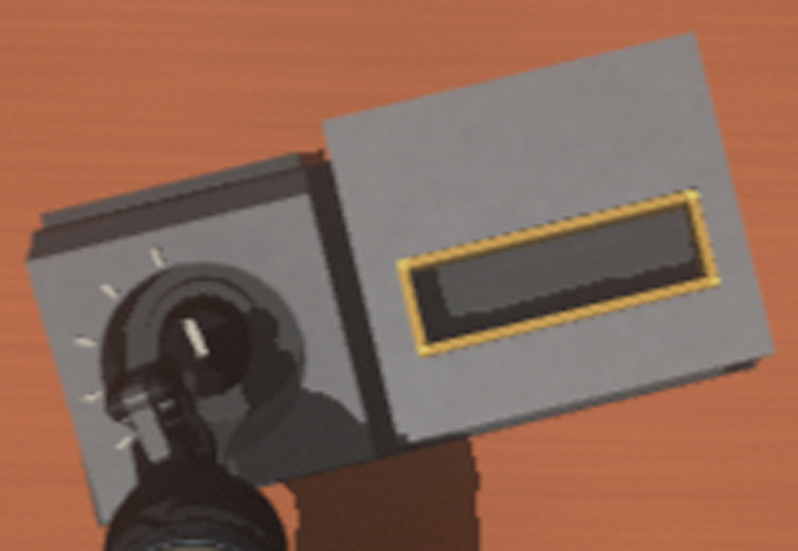

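Run:
```python
from h import *
T=toolT(manip.state()); G=down(.5005,-.311,.17,np.radians(96.2)); delta(G)
T2=G.copy();T2[:3,3]=T[:3,3]; delta(G,T2)
```

```text
shift tool mm [-419.1 -173.4   27.8] rotvec deg [22.95 -0.13 17.26]
shift tool mm [-448.8  -20.2   68.4] rotvec deg [0. 0. 0.]
```

apply_moves(
  commands=[
    [[0, 0, 0, 3.82, 0, 2.88], [0, 0, 0, 3.82, 0, 2.88], [0, 0, 0, 3.82, 0, 2.88], [0, 0, 0, 3.82, 0, 2.88], [0, 0, 0, 3.82, 0, 2.88], [0, 0, 0, 3.82, 0, 2.88], [-36, -2, 0, 0, 0, 0], [-36, -2, 0, 0, 0, 0], [-36, -2, 0, 0, 0, 0], [-36, -2, 0, 0, 0, 0]],
  ],
  fingers=50,
)

```text
time_s: 12.22
position: [0.4798, -0.008, 0.2382]
eef_rot: [3.141, -0.002, 1.68]
contact_force: [0.9, 0.2, -0.2]
finger_gap: 0.0502
```

apply_moves(
  commands=[
    [[-36, -2, 0, 0, 0, 0], [-36, -2, 0, 0, 0, 0], [-36, -2, 0, 0, 0, 0], [-36, -2, 0, 0, 0, 0], [-36, -1, 0, 0, 0, 0], [-36, -1, 0, 0, 0, 0], [-30, -1, 20, 0, 0, 0], [-30, 0, 20, 0, 0, 0], [-28, 0, 20, 0, 0, 0], [0, 0, 8, 0, 0, 0]],
  ],
)

```text
time_s: 13.05
position: [0.5011, -0.314, 0.1661]
eef_rot: [-3.14, -0.004, 1.676]
contact_force: [-0.7, 0.2, -0.3]
finger_gap: 0.0498
```

apply_moves(
  commands=[
    [[0, 0, 0, 0, 0, 0], [0, 0, 0, 0, 0, 0], [0, 0, 0, 0, 0, 0], [0, 0, 0, 0, 0, 0], [0, 0, 0, 0, 0, 0], [0, 0, 0, 0, 0, 0], [0, 0, 0, 0, 0, 0], [0, 0, 0, 0, 0, 0], [0, 0, 0, 0, 0, 0], [0, 0, 0, 0, 0, 0]],
  ],
)

```text
time_s: 13.88
position: [0.5016, -0.3099, 0.1698]
eef_rot: [3.141, -0.002, 1.679]
contact_force: [0.8, 0.2, 0.4]
finger_gap: 0.0499
```

Run:
```python
from h import *
s=manip.state(); print(s["time_s"],s["position"],s["eef_rot"],s["joints"])
im,k,E=get("wrist");cv2.imwrite("pics/w6.png",im); np.savez("w6.npz",k=k,E=E)
```

```text
13.8833 [ 0.50163699 -0.30988384  0.16984501] [ 3.14061558e+00 -2.31356293e-03  1.67911145e+00] [-0.69679302  0.34938031 -0.00469857  1.21770817  0.00230775  0.76568818]
```

View pics/w6.png

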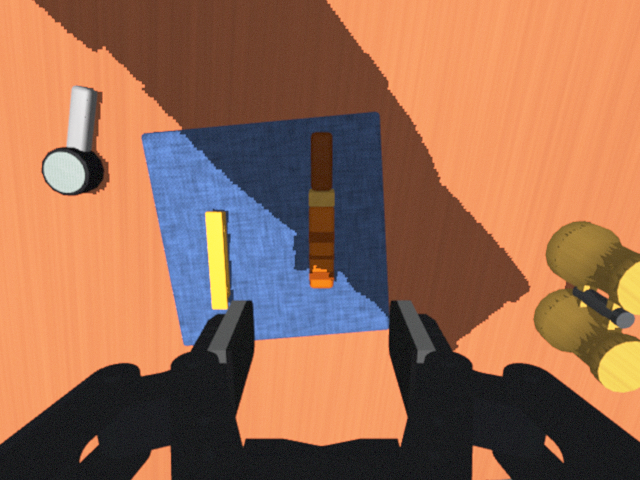

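Run:
```python
from h import *
d=np.load("w6.npz");k,E=d["k"],d["E"]
for n,a,b,z in(("cigar",(321,133),(321,286),.026),("tie",(215,212),(219,308),.022)):
    v=back(k,E,np.array([a,b],float),z); print(n,v.mean(0),np.linalg.norm(v[0]-v[1]),np.degrees(np.arctan2(*(v[0]-v[1])[[1,0]])))
G=down(.5005,-.311,.013,np.radians(96.2)); delta(G)
```

```text
cigar [ 0.50173629 -0.30108171  0.026     ] 0.1092744474440694 96.1371790053964
tie [ 0.42966334 -0.34605715  0.022     ] 0.07452811679928119 94.37425473670174
shift tool mm [ -1.4  -1.4 156.8] rotvec deg [ 0.05 -0.14  0.  ]
```

apply_moves(
  commands=[
    [[0, 0, 30, 0, 0, 0], [0, 0, 30, 0, 0, 0], [0, 0, 30, 0, 0, 0], [0, 0, 30, 0, 0, 0], [0, 0, 15, 0, 0, 0], [0, 0, 10, 0, 0, 0], [0, 0, 7, 0, 0, 0], [0, 0, 4, 0, 0, 0], [0, 0, 0, 0, 0, 0], [0, 0, 0, 0, 0, 0]],
  ],
)

```text
time_s: 14.77
position: [0.5022, -0.3099, 0.0146]
eef_rot: [3.14, -0.001, 1.679]
contact_force: [0.3, -0.4, 0.8]
finger_gap: 0.05
```

apply_moves(
  commands=[
    [[0, 0, 0, 0, 0, 0], [0, 0, 0, 0, 0, 0], [0, 0, 0, 0, 0, 0], [0, 0, 0, 0, 0, 0], [0, 0, 0, 0, 0, 0], [0, 0, 0, 0, 0, 0], [0, 0, 0, 0, 0, 0], [0, 0, 0, 0, 0, 0], [0, 0, 0, 0, 0, 0], [0, 0, 0, 0, 0, 0]],
  ],
  fingers=8,
  force=40,
)

```text
time_s: 15.6
position: [0.5022, -0.3098, 0.0147]
eef_rot: [3.139, -0.001, 1.679]
contact_force: [-0.6, 1.0, 7.0]
finger_gap: 0.0171
```

apply_moves(
  commands=[
    [[0, 0, -10, 0, 0, 0], [0, 0, -20, 0, 0, 0], [0, 0, -30, 0, 0, 0], [0, 0, -30, 0, 0, 0], [0, 0, -30, 0, 0, 0], [0, 0, -30, 0, 0, 0], [0, 0, -30, 0, 0, 0], [0, 0, 0, 0, 0, 0], [0, 0, 0, 0, 0, 0], [0, 0, 0, 0, 0, 0]],
  ],
)

```text
time_s: 16.43
position: [0.5013, -0.3097, 0.1936]
eef_rot: [3.141, -0.003, 1.679]
contact_force: [-0.1, 0.6, -1.2]
finger_gap: 0.0169
```

Run:
```python
from h import *
s=manip.state(); print(s["time_s"],s["position"],s["finger_gap"],s["contact_force"])
im,k,E=get("wrist");cv2.imwrite("pics/w7.png",im)
th=0.263; g=np.array([.5632,-.0311])+ -0.008*np.array([-np.sin(th),np.cos(th)])
G=down(*g,.235,np.pi/2+th); print(G[:3,3]); delta(G)
```

```text
16.4333 [ 0.50133428 -0.30970808  0.19358746] 0.01690128938874525 [-0.07352437  0.6479967  -1.22165018]
[ 0.56527983 -0.03882492  0.235     ]
shift tool mm [262.4  93.  -41.2] rotvec deg [ 0.   -0.2  -8.87]
```

View pics/w7.png

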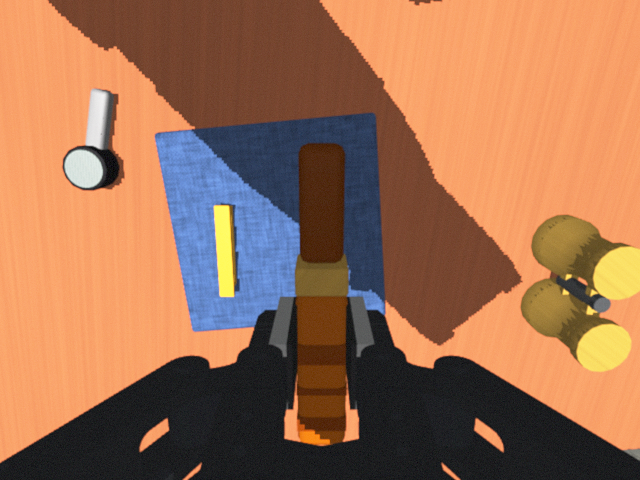

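apply_moves(
  commands=[
    [[0, 0, -21, 0, 0, -4.4], [0, 0, -20, 0, 0, -4.4], [30, 14, 0, 0, 0, 0], [30, 14, 0, 0, 0, 0], [30, 14, 0, 0, 0, 0], [30, 14, 0, 0, 0, 0], [30, 14, 0, 0, 0, 0], [30, 14, 0, 0, 0, 0], [30, 14, 0, 0, 0, 0], [20, 14, 0, 0, 0, 0]],
  ],
)

```text
time_s: 17.32
position: [0.5493, -0.0562, 0.2343]
eef_rot: [-3.141, -0.004, 1.834]
contact_force: [0.3, 0.0, 0.1]
finger_gap: 0.017
```

apply_moves(
  commands=[
    [[15, 14, 0, 0, 0, 0], [0, 6, 0, 0, 0, 0], [0, 0, 0, 0, 0, 0], [0, 0, 0, 0, 0, 0], [0, 0, 0, 0, 0, 0], [0, 0, 0, 0, 0, 0], [0, 0, 0, 0, 0, 0], [0, 0, 0, 0, 0, 0], [0, 0, 0, 0, 0, 0], [0, 0, 0, 0, 0, 0]],
  ],
)

```text
time_s: 18.15
position: [0.5656, -0.0395, 0.2356]
eef_rot: [3.14, -0.002, 1.832]
contact_force: [-0.4, -0.8, -0.5]
finger_gap: 0.0168
```

Run:
```python
from h import *
s=manip.state(); print(s["time_s"],s["position"],s["finger_gap"],s["contact_force"])
th=0.263; g=np.array([.5632,-.0311])+ -0.008*np.array([-np.sin(th),np.cos(th)])
delta(down(*g,.155,np.pi/2+th))
im,k,E=get("wrist");cv2.imwrite("pics/w8.png",im)
```

```text
18.15 [ 0.56556544 -0.03953204  0.23561868] 0.016806615381894294 [-0.44150293 -0.84176686 -0.47890551]
shift tool mm [ 0.6 -0.2 80.6] rotvec deg [ 0.08 -0.12 -0.09]
```

View pics/w8.png

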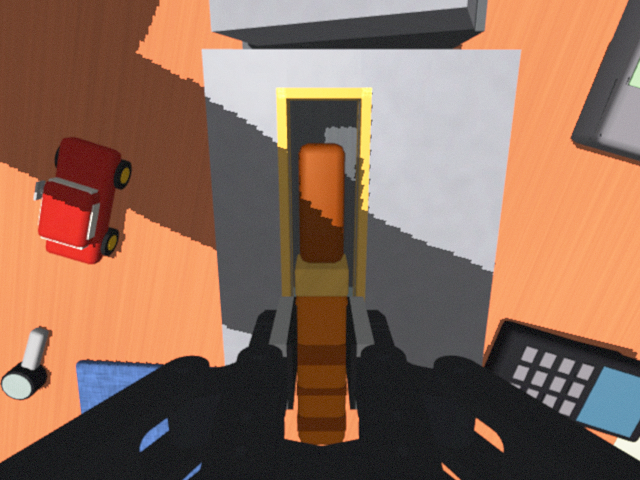

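apply_moves(
  commands=[
    [[0, 0, 20, 0, 0, 0], [0, 0, 20, 0, 0, 0], [0, 0, 20, 0, 0, 0], [0, 0, 10, 0, 0, 0], [0, 0, 7, 0, 0, 0], [0, 0, 3, 0, 0, 0], [0, 0, 0, 0, 0, 0], [0, 0, 0, 0, 0, 0], [0, 0, 0, 0, 0, 0], [0, 0, 0, 0, 0, 0]],
  ],
)

```text
time_s: 19.03
position: [0.5661, -0.0391, 0.1563]
eef_rot: [3.139, -0.002, 1.833]
contact_force: [0.8, -0.7, -1.0]
finger_gap: 0.017
```

Run:
```python
from h import *
s=manip.state(); print(s["time_s"],s["position"],s["finger_gap"],s["contact_force"])
im,k,E=get("wrist");cv2.imwrite("pics/w9.png",im)
```

```text
19.0333 [ 0.56608872 -0.03914763  0.15631909] 0.01700901897966689 [ 0.82152591 -0.66050196 -1.00833096]
```

View pics/w9.png

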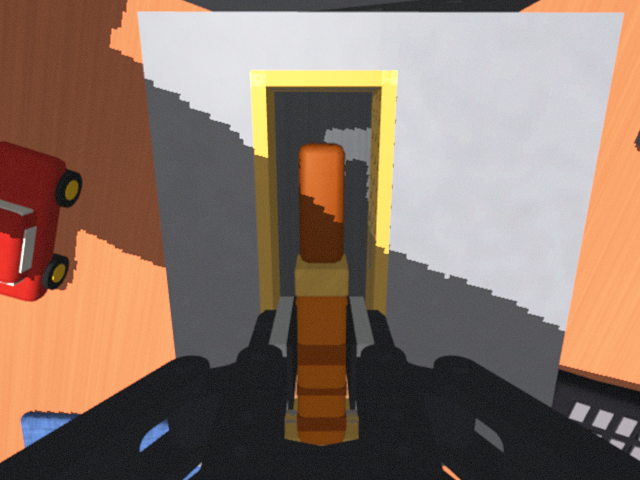

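Run:
```python
from h import *
s=manip.state(); T=toolT(s); c=manip.camera("wrist"); k=K(c); E=np.linalg.inv(T@c["T_tool_cam"])
X=np.array([np.cos(.263),np.sin(.263),0]);Y=np.array([-X[1],X[0],0]);o=np.array([.5632,-.0311,.147])
for y in(.078,.073,-.073,-.078): print(y,proj(k,E,np.array([o+Y*y,o+Y*y-.020*X,o+Y*y+.02*X])).round().tolist())
# cigar ends in tool frame along x: top face z ~ TCP-? (top 13.5mm above TCP)
for v,h in((143,-.010),(440,-.0125)):
    Ri=np.linalg.inv(k)@[321,v,1]; M=c["T_tool_cam"]; d=M[:3,:3]@Ri; p=M[:3,3]; print(v,(p+d*(h-p[2])/d[2])*1000)
```

```text
0.078 [[316.0, 73.0], [257.0, 73.0], [375.0, 73.0]]
0.073 [[316.0, 89.0], [257.0, 89.0], [374.0, 88.0]]
-0.073 [[318.0, 441.0], [272.0, 441.0], [363.0, 441.0]]
-0.078 [[318.0, 450.0], [273.0, 451.0], [363.0, 450.0]]
143 [ 64.34357762   1.01481558 -10.        ]
440 [-44.63018676   0.88685396 -12.5       ]
```

apply_moves(
  commands=[
    [[0, 0, 0, 0, 0, 0], [0, 0, 0, 0, 0, 0], [0, 0, 0, 0, 0, 0], [0, 0, 0, 0, 0, 0], [0, 0, 0, 0, 0, 0], [0, 0, 0, 0, 0, 0], [0, 0, 0, 0, 0, 0], [0, 0, 0, 0, 0, 0], [0, 0, -20, 0, 0, 0], [0, 0, -30, 0, 0, 0]],
  ],
  fingers=50,
)

```text
time_s: 19.97
position: [0.5643, -0.0389, 0.2036]
eef_rot: [-3.138, -0.005, 1.833]
contact_force: [1.2, -0.9, -0.1]
finger_gap: 0.0498
```

apply_moves(
  commands=[
    [[0, 0, -30, 0, 0, 0], [0, 0, 0, 0, 0, 0], [0, 0, 0, 0, 0, 0], [0, 0, 0, 0, 0, 0], [0, 0, 0, 0, 0, 0], [0, 0, 0, 0, 0, 0], [0, 0, 0, 0, 0, 0], [0, 0, 0, 0, 0, 0], [0, 0, 0, 0, 0, 0], [0, 0, 0, 0, 0, 0]],
  ],
)

```text
time_s: 20.8
position: [0.5656, -0.0392, 0.2353]
eef_rot: [3.141, -0.002, 1.833]
contact_force: [0.9, 0.2, 0.4]
finger_gap: 0.0501
```

Run:
```python
from h import *
s=manip.state(); print(s["time_s"],s["position"],s["finger_gap"],s["contact_force"])
im,k,E=get("wrist");cv2.imwrite("pics/w10.png",im)
im,k,E=get("scene");crop(im,230,190,430,345,4,"pics/s10.png")
G=down(.4285,-.347,.236,np.radians(94.7)); delta(G)
```

```text
20.8 [ 0.56564275 -0.03924589  0.23532816] 0.05010226338665684 [0.94047326 0.17487028 0.4237074 ]
shift tool mm [-261.8 -212.2   -1.4] rotvec deg [ 0.06 -0.13 10.3 ]
```

View pics/w10.png

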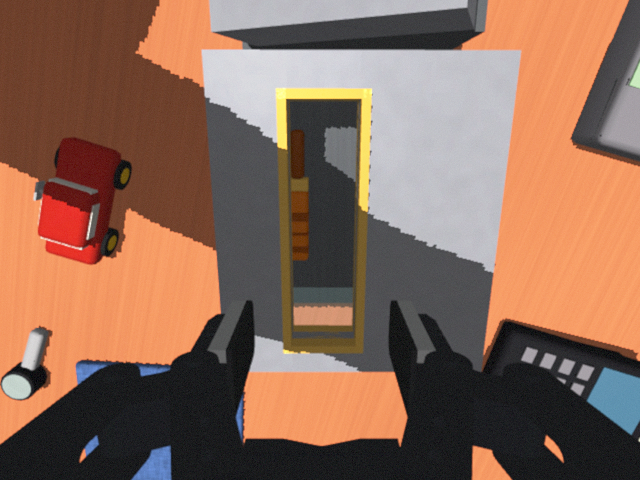

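View pics/s10.png

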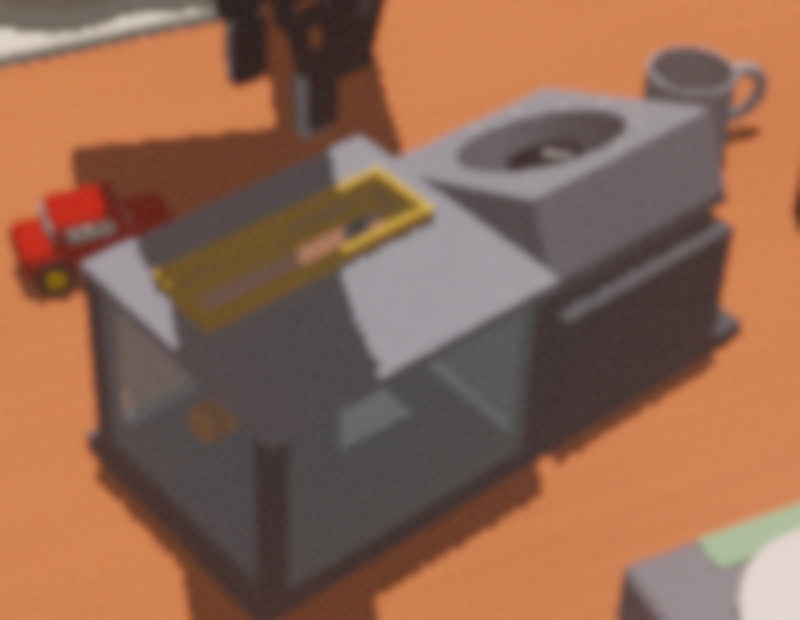

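apply_moves(
  commands=[
    [[0, 0, 0, 0, 0, 5.1], [0, 0, 0, 0, 0, 5.2], [-33, -18, 0, 0, 0, 0], [-33, -18, 0, 0, 0, 0], [-33, -18, 0, 0, 0, 0], [-33, -18, 0, 0, 0, 0], [-33, -18, 0, 0, 0, 0], [-33, -18, 0, 0, 0, 0], [-33, -18, 15, 0, 0, 0], [-33, -18, 15, 0, 0, 0]],
  ],
)

```text
time_s: 21.73
position: [0.4431, -0.316, 0.2053]
eef_rot: [3.139, -0.001, 1.653]
contact_force: [-0.2, -0.7, -0.6]
finger_gap: 0.05
```

apply_moves(
  commands=[
    [[-32, -18, 20, 0, 0, 0], [0, 0, 20, 0, 0, 0], [0, 0, 0, 0, 0, 0], [0, 0, 0, 0, 0, 0], [0, 0, 0, 0, 0, 0], [0, 0, 0, 0, 0, 0], [0, 0, 0, 0, 0, 0], [0, 0, 0, 0, 0, 0], [0, 0, 0, 0, 0, 0], [0, 0, 0, 0, 0, 0]],
  ],
)

```text
time_s: 22.57
position: [0.4289, -0.347, 0.1651]
eef_rot: [3.14, -0.002, 1.654]
contact_force: [0.3, -0.3, -0.4]
finger_gap: 0.05
```

Run:
```python
from h import *
s=manip.state(); print(s["time_s"],s["position"],s["eef_rot"])
im,k,E=get("wrist");cv2.imwrite("pics/w11.png",im)
np.savez("w11.npz",k=k,E=E)
```

```text
22.5667 [ 0.42885111 -0.34701858  0.16512942] [ 3.14034247e+00 -1.86528464e-03  1.65354777e+00]
```

View pics/w11.png

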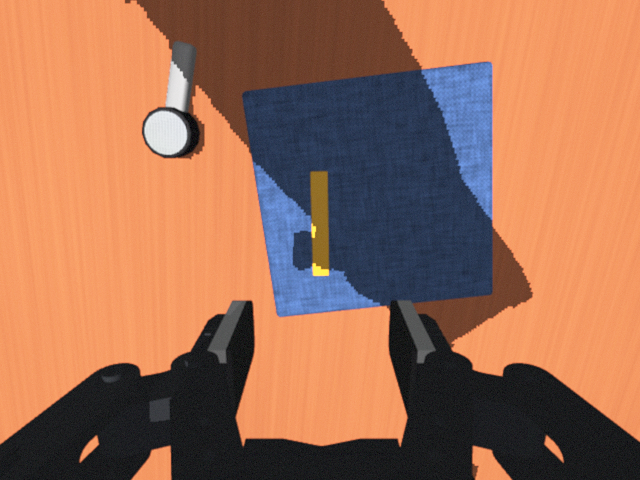

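Run:
```python
from h import *
d=np.load("w11.npz");k,E=d["k"],d["E"]
v=back(k,E,np.array([(319,172),(320.5,276)],float),.022); print(v.mean(0),np.linalg.norm(v[0]-v[1]),np.degrees(np.arctan2(*(v[0]-v[1])[[1,0]])))
delta(down(*v.mean(0)[:2],.013,np.radians(94.5)))
```

```text
[ 0.42908945 -0.34704164  0.022     ] 0.0754976404813453 95.42752974936536
shift tool mm [-3.00e-01  1.00e-01  1.52e+02] rotvec deg [ 0.06 -0.12  0.23]
```

apply_moves(
  commands=[
    [[0, 0, 30, 0, 0, 0], [0, 0, 30, 0, 0, 0], [0, 0, 30, 0, 0, 0], [0, 0, 30, 0, 0, 0], [0, 0, 15, 0, 0, 0], [0, 0, 9, 0, 0, 0], [0, 0, 5, 0, 0, 0], [0, 0, 3, 0, 0, 0], [0, 0, 0, 0, 0, 0], [0, 0, 0, 0, 0, 0]],
  ],
)

```text
time_s: 23.45
position: [0.4291, -0.3474, 0.0137]
eef_rot: [3.14, -0.001, 1.653]
contact_force: [-0.8, 0.7, 1.0]
finger_gap: 0.0498
```

apply_moves(
  commands=[
    [[0, 0, 0, 0, 0, 0], [0, 0, 0, 0, 0, 0], [0, 0, 0, 0, 0, 0], [0, 0, 0, 0, 0, 0], [0, 0, 0, 0, 0, 0], [0, 0, 0, 0, 0, 0], [0, 0, 0, 0, 0, 0], [0, 0, 0, 0, 0, 0], [0, 0, 0, 0, 0, 0], [0, 0, 0, 0, 0, 0]],
  ],
  fingers=2,
  force=40,
)

```text
time_s: 24.28
position: [0.4289, -0.3471, 0.0134]
eef_rot: [3.14, -0.002, 1.653]
contact_force: [-0.9, 1.4, 6.4]
finger_gap: 0.0101
```

apply_moves(
  commands=[
    [[0, 0, -10, 0, 0, 0], [0, 0, -20, 0, 0, 0], [0, 0, -30, 0, 0, 0], [0, 0, -40, 0, 0, 0], [0, 0, -40, 0, 0, 0], [0, 0, -40, 0, 0, 0], [0, 0, -40, 0, 0, 0], [0, 0, 0, 0, 0, -5.1], [0, 0, 0, 0, 0, -5.2], [0, 0, 0, 0, 0, 0]],
  ],
)

```text
time_s: 25.12
position: [0.4286, -0.3474, 0.2341]
eef_rot: [3.139, -0.001, 1.837]
contact_force: [0.4, 0.2, -0.0]
finger_gap: 0.0102
```

Run:
```python
from h import *
s=manip.state(); print(s["time_s"],s["position"],s["eef_rot"],s["finger_gap"])
im,k,E=get("wrist");cv2.imwrite("pics/w12.png",im)
delta(down(.5645,-.0308,.235,np.pi/2+.263))
```

```text
25.1167 [ 0.42855338 -0.34740801  0.23409953] [ 3.13944890e+00 -6.02484737e-04  1.83669854e+00] 0.010239810868245817
shift tool mm [270.8 213.   -0.8] rotvec deg [ 0.09 -0.1  -0.15]
```

View pics/w12.png

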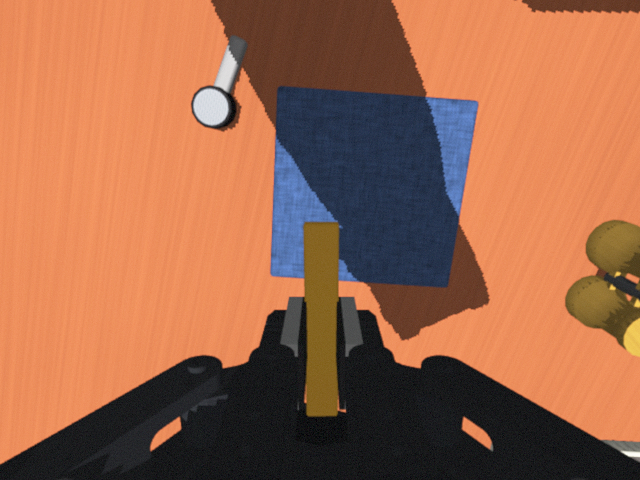

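apply_moves(
  commands=[
    [[30, 24, 0, 0, 0, 0], [30, 24, 0, 0, 0, 0], [30, 24, 0, 0, 0, 0], [30, 24, 0, 0, 0, 0], [30, 24, 0, 0, 0, 0], [30, 24, 0, 0, 0, 0], [30, 24, 0, 0, 0, 0], [30, 24, 0, 0, 0, 0], [30, 20, 0, 0, 0, 0], [0, 0, 0, 0, 0, 0]],
  ],
)

```text
time_s: 26.0
position: [0.5643, -0.0264, 0.2331]
eef_rot: [3.141, -0.004, 1.834]
contact_force: [0.1, -0.7, -0.8]
finger_gap: 0.0102
```

apply_moves(
  commands=[
    [[0, 0, 0, 0, 0, 0], [0, 0, 0, 0, 0, 0], [0, 0, 15, 0, 0, 0], [0, 0, 15, 0, 0, 0], [0, 0, 15, 0, 0, 0], [0, 0, 10, 0, 0, 0], [0, 0, 10, 0, 0, 0], [0, 0, 0, 0, 0, 0], [0, 0, 0, 0, 0, 0], [0, 0, 0, 0, 0, 0]],
  ],
)

```text
time_s: 26.83
position: [0.5637, -0.032, 0.1693]
eef_rot: [3.139, -0.002, 1.832]
contact_force: [1.0, 0.3, -0.4]
finger_gap: 0.0105
```

Run:
```python
from h import *
s=manip.state(); print(s["time_s"],s["position"],s["eef_rot"],s["finger_gap"])
im,k,E=get("wrist");cv2.imwrite("pics/w13.png",im)
delta(down(.5645,-.0308,.154,np.pi/2+.263))
```

```text
26.8333 [ 0.56374668 -0.03197669  0.16932794] [ 3.13945586e+00 -1.70831930e-03  1.83201887e+00] 0.010462506041662926
shift tool mm [ 0.8  0.9 15.4] rotvec deg [ 0.14 -0.09 -0.09]
```

View pics/w13.png

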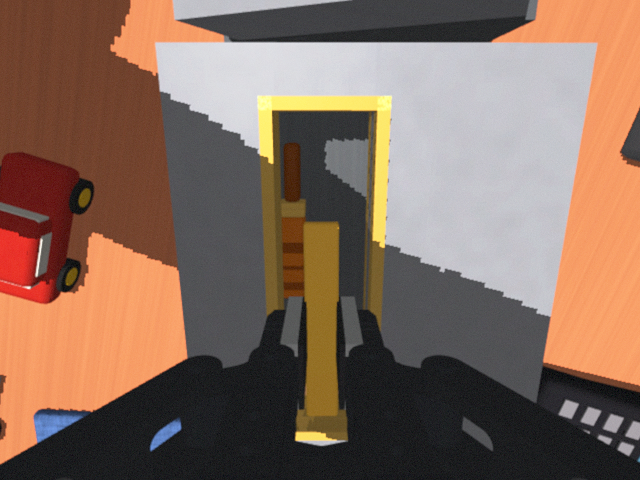

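apply_moves(
  commands=[
    [[1, 1, 5, 0, 0, 0], [0, 0, 5, 0, 0, 0], [0, 0, 4, 0, 0, 0], [0, 0, 0, 0, 0, 0], [0, 0, 0, 0, 0, 0], [0, 0, 0, 0, 0, 0], [0, 0, 0, 0, 0, 0], [0, 0, 0, 0, 0, 0], [0, 0, 0, 0, 0, 0], [0, 0, 0, 0, 0, 0]],
  ],
)

```text
time_s: 27.72
position: [0.5642, -0.0303, 0.1547]
eef_rot: [3.14, -0.002, 1.833]
contact_force: [0.9, 0.5, 0.1]
finger_gap: 0.0099
```

apply_moves(
  commands=[
    [[0, 0, 0, 0, 0, 0], [0, 0, 0, 0, 0, 0], [0, 0, 0, 0, 0, 0], [0, 0, 0, 0, 0, 0], [0, 0, 0, 0, 0, 0], [0, 0, 0, 0, 0, 0], [0, 0, 0, 0, 0, 0], [0, 0, 0, 0, 0, 0], [0, 0, -20, 0, 0, 0], [0, 0, -30, 0, 0, 0]],
  ],
  fingers=50,
)

```text
time_s: 28.55
position: [0.5628, -0.0302, 0.2027]
eef_rot: [-3.138, -0.005, 1.833]
contact_force: [0.9, -0.3, 1.0]
finger_gap: 0.0496
```

apply_moves(
  commands=[
    [[0, 0, -30, 0, 0, 0], [0, 0, 0, 0, 0, 0], [0, 0, 0, 0, 0, 0], [0, 0, 0, 0, 0, 0], [0, 0, 0, 0, 0, 0], [0, 0, 0, 0, 0, 0], [0, 0, 0, 0, 0, 0], [0, 0, 0, 0, 0, 0], [0, 0, 0, 0, 0, 0], [0, 0, 0, 0, 0, 0]],
  ],
)

```text
time_s: 29.38
position: [0.5641, -0.0305, 0.2344]
eef_rot: [3.141, -0.002, 1.833]
contact_force: [0.1, -0.2, 0.2]
finger_gap: 0.0499
```

Run:
```python
from h import *
s=manip.state(); print(s["time_s"],s["position"],s["finger_gap"],s["contact_force"])
im,k,E=get("wrist");cv2.imwrite("pics/w14.png",im)
im,k,E=get("top");cv2.imwrite("pics/t14.png",im)
```

```text
29.3833 [ 0.56408877 -0.03052276  0.23440583] 0.049922088802055085 [ 0.06251649 -0.15789958  0.222072  ]
```

View pics/w14.png

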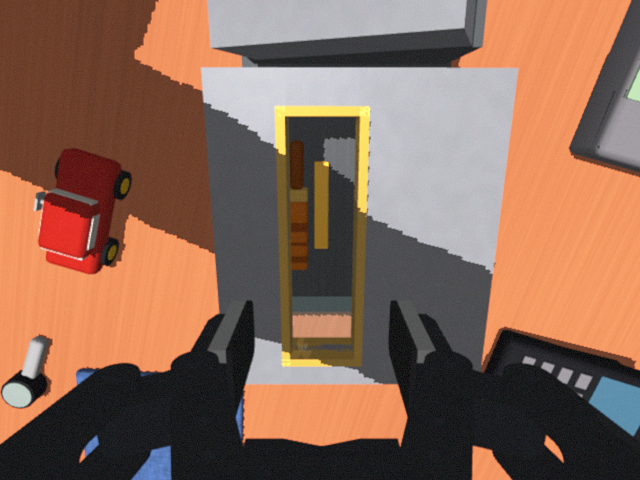

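View pics/t14.png

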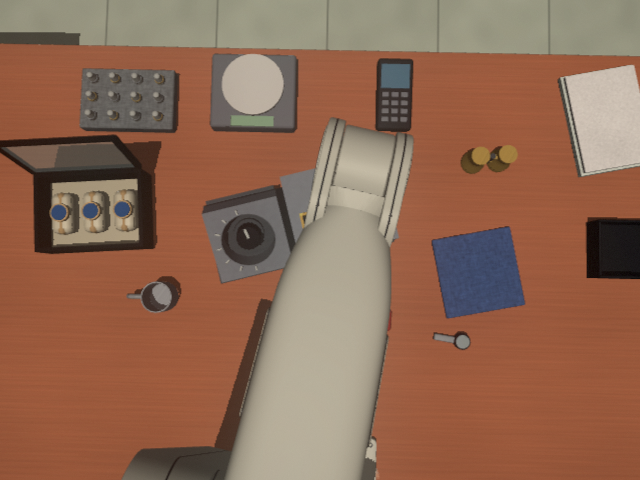

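Run:
```python
from h import *
c=manip.camera("top");k=K(c);E=c["extrinsics"];W=wellT()
X=np.array([[x,y,-.010] for x in(-.02,.02) for y in(-.02,.02)]); uv=proj(k,E,X@W[:3,:3].T+W[:3,3])
H,_=cv2.findHomography(uv,X[:,:2])
out=[]
for f in("pics/top0.png","pics/t14.png"):
    im=cv2.imread(f); x=cv2.cvtColor(im,cv2.COLOR_BGR2GRAY).astype(float)
    M=np.diag([5000.,5000,1]);M[0,2]=M[1,2]=150
    r=cv2.warpPerspective(x.astype(np.uint8),M@H,(300,300),flags=cv2.INTER_CUBIC)
    yy,xx=np.mgrid[:300,:300]; m=(np.hypot(xx-150,yy-150)<105)&(r>110)
    n,l,st,ce=cv2.connectedComponentsWithStats(m.astype(np.uint8)); i=1+np.argmax(st[1:,4])
    a=ce[i]-150; ys,xs=np.where(l==i); ln=cv2.fitLine(np.c_[xs,ys].astype(np.float32),cv2.DIST_L2,0,.01,.01).ravel()
    d=ln[:2]*np.sign(ln[:2]@a); print(f,st[i],"angle",np.degrees(np.arctan2(d[1],d[0])),np.degrees(np.arctan2(a[1],a[0])))
```

```text
pics/top0.png [  46  138  101   36 2637] angle 174.15557339023783 173.95974910677438
pics/t14.png [ 153  139  100   36 2369] angle 8.659005430591446 7.5969369779215645
```

```bash
python3 -c "
from plant import manip
print(manip.hand_in())"
```

```text
the job is handed in; nothing more can be done
None
```

I turned the knob clockwise to its stop in one grasp. I then dropped the cigar holder and the tie bar, in that order, through the brass throat into the vault, and handed the job in at about 29.5 s of the 72 s allowed.

- **Knob:** The wrist turned about 173°, and its torque rose from 0.1 to 0.6 N m at the end, which means the stop was reached. The pointer in the top pictures shows the knob itself turned about 166° (2.89 rad) from where it started, so it is past 2.8 rad. The roughly 7° difference is the fingers slipping or flexing at the stop. The top picture taken after turning shows the throat clear.
- **Pledges:** The last wrist picture shows both lying on the vault floor under the throat. I did not work out their depth as a number.
- **Bystanders and robot:** In the last top view the opera glasses, baby cup and loupe are where they started. The arm hid the tin car in that view. It was still standing in the last wrist picture, and the arm felt no contact near it. The gripper was open, about 87 mm above the throat's rim and touching nothing when I handed in.

No check failed. The hand-in gave no verdict.

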